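Tip the dust case's lid over, catch it and let it down

ROBOT

A 6-joint arm with a two-finger parallel gripper is mounted at the origin on a cart in front of the work surface, level with it; the furniture and walls round the work are solid. World frame = base frame: x ahead of the robot, y to its left, z up, the work surface at z = 0. Lengths are in mm, angles in rad, forces in N, time in s.
With the tool pointing down it reaches from about 350 to 875 mm from the base axis. Payload 4.2 kg.
Tool frame: the origin (TCP) lies between the finger pads; the fingertips stand 25 mm ahead of it and the grasp point (between the pads) lies 6 mm ahead of it; z points along the fingers, y is the line along which they close (so a half turn about z gives the same grasp; the last joint's range is limited). The gripper opens to 85 mm and grips with 20 to 120 N. Pads are 22 mm wide; open, the fingers measure 114 mm over their backs; the gripper's body (76 mm by 85 mm) begins 54 mm behind the grasp point. The pads swing forward as they close: fully open they stand 13 mm farther back than shut.
Start: joints at [1.437, 0.385, 0.008, 0, -1.194, -0.259], TCP at [239.202, 577.392, 256.312] pointing down, gripper open.
Joint ranges: [-3.14, 3.14], [-1.21, 2.06], [-1.07, 1.41], [-3.16, 2.05], [-2.99, -0.16], [-3.1, 3.1]. Speed limits (rad/s): [2.79, 2.79, 3.14, 3.14, 3.14, 3.14].

INTERFACE

Orientations are given as a unit quaternion [x, y, z, w].
In Python, from bench import read_state, imaging, workorder, nets gives the robot as it stands.
- The arm moves only by the tool apply_moves, never from a script. Its argument "rows" is a list of rows, each an object with "hand": the opening, from -1 (shut) to 1 (fully open); "delta_pos": the shift along the tool's x, y, z in mm, a list of three; "yaw": the turn about the tool's z in rad. A call has 1 to 12 rows; each row is the pose to reach, as a shift and turn from the pose commanded when the call began, along the tool's axes at that moment; what a row does not reach only later rows make up. A row lasts 1/12 s, in which the tool goes at most 41.7 mm and 7.16 degrees, less where a joint would pass 70% of its speed; a pose out of reach is approached as far as the arm can. A call with a gripper value outside its range is refused whole. The fingers move at their own pace and stop on an object; the grip force is fixed at half the most. Time passes only in rows, so rows that repeat a pose let the fingers close. It gives the time, the measured TCP pose, the force, the opening and the grip force at its end, in the units of the state.
- read_state(): the state, without advancing time (a new reading comes with each control period).
- imaging.get_image(name): name is "side" or "top" or "wrist"; returns a dict with "pixels" (400x640x3 uint8, red, green, blue), "fx", "fy", "cx", "cy" (pixels), "xyz" and "rotation" of the camera in the world. Camera axes: x right, y down, z forward; pixel columns grow to the right and rows downward; lengths in mm; the calibration is good to about 2 mm. A picture is of the moment at which its call begins. There is no depth.
- workorder.job_done(): hands the job in; it is judged then, once.
Trained networks look in the newest picture that a camera, given by its name, has taken for a name from the list of things; names that differ only in an ending like _2 or _b are one class to them, and where a whole thing is asked for, a point or a joint stands for the part that bears it (a point fixed in the world has none). Each returns a list of dicts, best first, with "score" (0 to 1); they miss things now and then, are a little off and sometimes report something else, mostly with a low value. They report only what shows in the picture. A call takes as long as a camera call.
- nets.find_in(camera, query): "location" ([row, column] in pixels, amid what is visible of it).
- nets.pinpoint(camera, query): "location" ([row, column] in pixels: a listed point, or the origin of a listed thing).
The state is a dict: "clock": time; "joints": joint angles; "joint_vel": joint speeds; "joint_efforts": joint torques, N m; "position": TCP position; "ee_rot": TCP orientation; "contact_force": force on the tool from outside, world axes, zero at the start; "wrist_torque": the same for the moment, N m; "gripper_width": finger opening in mm; "grasp_force": force on a finger pad.
Only numpy, scipy, OpenCV 4.12 (cv2) and the standard library are available. Lean on these libraries where they do the work, as an engineer would, in place of code of your own. Each camera call takes 0.05 s, during which the arm holds its last target. There are 200 camera calls.

TASK

The cleaned hot-air nozzle lies in its grey dust case, so close the lid over it using a finger only: tip the standing lid from behind past upright, catch it as it falls by stopping it on a finger held under it, and keep it still there for a moment while it is still well open. Then lower it on the finger until it lies fully shut, without a bang. Touch the lid lightly and never pinch it, and leave the nozzle and the other things on the desk as they are.

Things in the scene. Friction and masses are not known exactly. Their poses are not given: they have to be found in the camera images.
- case: grey plastic dust case, fixed to the desk, open on top, a nozzle inside. 134 mm long (own x), 124 mm wide (own y), 55 mm high; origin at the centre of its underside, z up. The lid's hinge runs along its -y long side (to the robot's right, case yaw within 0.65 rad); the lid's free edge shuts over the +y side (to the robot's left)
- lid (a joint): hinge angle in rad: 0 = shut, pi/2 = upright, 1.80 = leaning back on its stop, as at first. Flat grey panel 130 mm long, 4 mm thick, 0.13 to 0.18 kg; under 1 N at the free edge holds it. No friction, a worn damper: past upright it falls at 0.7 to 1.0 rad/s times the sine of its angle from upright (from 0.15 rad past upright 2 to 2.8 s to reach 0.6 rad, 2.7 to 3.7 s to bang shut)
- lid_hinge (a point): fixed point on the hinge axis, middle of the lid's length: case x 0, y -64 mm, z 58.5 mm. The axis runs along case x. The bead of the lid's free edge is 148 mm from it: at case y -64 + 148 cos(angle), z 58.5 + 148 sin(angle) mm
- lid_edge (a point): middle of the axis of the round black 8 mm bead along the lid's free edge; moves with the lid. When shut it lies 22 mm outside the box's +y wall, 58.5 mm above the desk, so a fingertip finds room under it beside the wall
- nozzle: grey hot-air nozzle 49x56x40 mm, loose on the case's floor; origin at the centre of its underside. Not to be touched.
- driver: bystander: small orange screwdriver, 9x90x8 mm, lying before the near end of the case; origin at the centre of its underside
- magnetiser: bystander: yellow block 36x48x24 mm beyond the far end of the case; origin at the centre of its underside
- blower: bystander: black air blower bulb with an orange nozzle, 50 mm across, 119 mm high, standing beyond the board vice; origin at the centre of its underside
- black_case: bystander: flat black case 55x95x15 mm lying right of the board vice; origin at the centre of its underside
- masking_tape: bystander: roll of tape 100 mm across, 25 mm high; origin at the centre of its underside
- spudger: bystander: thin black prying stick 139 mm long on the blue mat; origin at the centre of its underside

How it is judged:
By the outcome, as a careful person would: the job done as asked, in the order asked, and still so for the second after the job is handed in, with the robot touching nothing.
It also fails if it takes over 51 s, if anything falls off the work surface, if the arm or the gripper's body presses on something with over 40 N, if the wrist force passes 120 N, or if a joint passes its speed limit or range.

## Working session

There is one attempt and no reset: what is moved stays moved. The work goes in short steps, Python scripts to look and compute and a tool call to move; the robot and the scene stay as the last step left them, time stands still between calls to the robot, and variables do not carry over. Pictures are saved under pics/ and viewed, at most 10 in all, crops included, and the job is handed in when it is done.

Besides the shell and the picture viewer there is one more tool, called after "Request:" by a JSON object that holds its "api" and its "payload". apply_moves: Moves the arm, as the interface text tells. Its arguments: {"type":"object","properties":{"rows":{"type":"array"}},"required":["rows"]}

```bash
ls; mkdir -p pics; cat > h.py <<'E'
import numpy as np, cv2
from bench import read_state, imaging, workorder, nets
def shot(c,fn=None):
    im=imaging.get_image(c)
    if fn: cv2.imwrite('pics/'+fn,im['pixels'][:,:,::-1])
    return im
def ray(im,rc):
    d=np.array([(rc[1]-im['cx'])/im['fx'],(rc[0]-im['cy'])/im['fy'],1.])
    return np.array(im['xyz'],float),np.array(im['rotation']).reshape(3,3)@d
def atz(im,rc,z):
    o,d=ray(im,rc); return o+d*(z-o[2])/d[2]
def tri(rs):
    A=np.zeros((3,3));b=np.zeros(3)
    for o,d in rs:
        d=d/np.linalg.norm(d);P=np.eye(3)-np.outer(d,d);A+=P;b+=P@o
    x=np.linalg.solve(A,b); return x,[np.linalg.norm(np.cross(x-o,d/np.linalg.norm(d))) for o,d in rs]
E
python3 - <<'E'
from h import *
np.set_printoptions(precision=1,suppress=True)
ims={c:shot(c,c+'0.png') for c in ('side','top')}
for c in ims: print(c,ims[c]['xyz'],np.array(ims[c]['rotation']).round(2).tolist())
zs=dict(case=0,lid_hinge=58.5,nozzle=3,driver=0,magnetiser=0,blower=0,black_case=0,masking_tape=0,spudger=0,lid_edge=200)
for q,z in zs.items():
    rs=[]
    for c in ims:
        r=nets.pinpoint(c,q)
        for k in r[:2]:
            print(q,c,round(k['score'],2),np.array(k['location']),atz(ims[c],k['location'],z))
        if r: rs.append(ray(ims[c],r[0]['location']))
    if len(rs)==2: print('  tri',*tri(rs))
s=read_state();print(s['clock'],s['position'],s['ee_rot'],s['contact_force'],s['gripper_width'])
E
```

```text
pics
side [ 792.3 1253.6  655.9] [0.08, 0.83, -0.54, -0.04]
top [ 435.5  -76.  1190.6] [-0.7, 0.71, -0.04, 0.04]Traceback (most recent call last):
  File "<stdin>", line 11, in <module>
  File "h.py", line 11, in atz
    o,d=ray(im,rc); return o+d*(z-o[2])/d[2]
        ~~~^^^^^^^
  File "h.py", line 9, in ray
    return np.array(im['xyz'],float),np.array(im['rotation']).reshape(3,3)@d
                                     ~~~~~~~~~~~~~~~~~~~~~~~~~~~~~~~~^^^^^
ValueError: cannot reshape array of size 4 into shape (3,3)
```

```bash
sed -i "s/np.array(im\['rotation'\]).reshape(3,3)@d/Rot.from_quat(im['rotation']).apply(d)/; 1a from scipy.spatial.transform import Rotation as Rot" h.py
cat > look.py <<'E'
from h import *
np.set_printoptions(precision=1,suppress=True)
ims={c:shot(c,c+'0.png') for c in ('side','top')}
zs=dict(case=0,lid_hinge=58.5,nozzle=3,driver=0,magnetiser=0,blower=0,black_case=0,masking_tape=0,spudger=0,lid_edge=200)
for q,z in zs.items():
    rs=[]
    for c in ims:
        r=nets.pinpoint(c,q)
        for k in r[:2]:
            print(q,c,round(k['score'],2),np.array(k['location']),atz(ims[c],k['location'],z))
        if r: rs.append(ray(ims[c],r[0]['location']))
    if len(rs)==2: print('  tri',*tri(rs))
s=read_state();print(s['clock'],s['position'],s['ee_rot'],s['contact_force'],s['gripper_width'])
E
python3 look.py
```

```text
case side 0.74 [273.9 353.5] [508.  213.7   0. ]
case top 0.69 [221.3 213.6] [507.8 213.    0. ]
case top 0.6 [257.8 211.2] [402.6 219.6   0. ]
  tri [507.8 213.1  -0.4] [np.float64(0.02379047789312831), np.float64(0.023790477893055707)]
lid_hinge side 0.79 [238.7 352.4] [490.7 134.8  58.5]
lid_hinge top 0.86 [223.8 228.7] [496.3 157.1  58.5]
  tri [495.9 154.8  69.2] [np.float64(0.20127717117833419), np.float64(0.20127717117838018)]
nozzle side 0.71 [270.8 358. ] [494.3 206.4   3. ]
nozzle top 0.8 [225.5 215.1] [495.3 207.9   3. ]
  tri [495.  207.8   3.9] [np.float64(0.2904061043383663), np.float64(0.2904061043384034)]
driver side 0.45 [270.9 390.1] [413.3 219.9   0. ]
driver top 0.38 [258.9 209.4] [399.6 224.8   0. ]
  tri [406.6 222.3   1. ] [np.float64(7.23739467697384), np.float64(7.237394676973791)]
magnetiser side 0.81 [268.5 311.7] [606.6 164.4   0. ]
magnetiser top 0.7 [184.3 225.5] [615.8 178.4   0. ]
  tri [611.7 177.2   8.4] [np.float64(2.8877310800925615), np.float64(2.887731080092511)]
blower side 0.77 [228.3 285. ] [642.8 -87.2   0. ]
blower top 0.71 [152.8 310.6] [70
[... 410 characters left out ...]
p.float64(8.155946964903773), np.float64(8.155946964903787)]
spudger side 0.52 [177.9 340.8] [ 374.9 -476.2    0. ]
spudger top 0.68 [261.4 444.5] [ 376.  -453.1    0. ]
spudger top 0.41 [233.6 355.9] [ 462.1 -200.1    0. ]
  tri [ 378.7 -450.8    9.4] [np.float64(2.308550970729395), np.float64(2.3085509707294265)]
lid_edge side 0.97 [182.4 350.9] [484.6  90.5 200. ]
lid_edge side 0.3 [270.4 353.8] [591.1 519.4 200. ]
lid_edge top 0.72 [223.9 234. ] [488.1 115.1 200. ]
lid_edge top 0.34 [260.5 443.2] [ 388.2 -386.8  200. ]
  tri [489.1 113.1 208.7] [np.float64(1.4684411447161765), np.float64(1.468441144716022)]
1.25 [239.2 577.4 256.3] [ 1.  -0.2 -0.  -0. ] [ 0.2 -0.4  0.3] 85.15074244036781
```

View pics/side0.png

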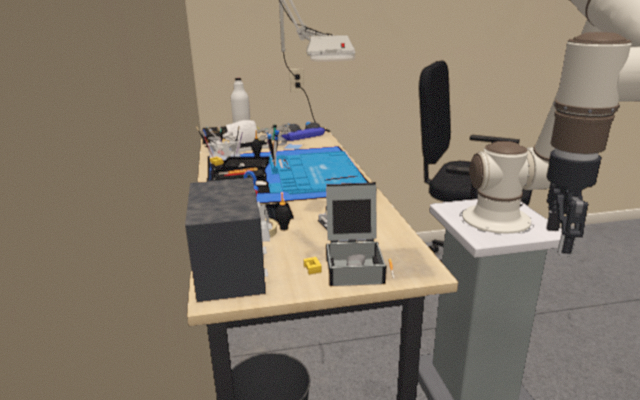

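View pics/top0.png

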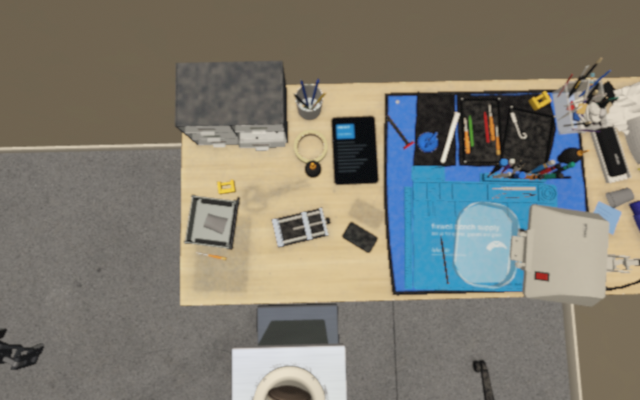

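```bash
python3 - <<'E'
from h import *
t=cv2.imread('pics/top0.png')[170:270,160:280]; s=cv2.imread('pics/side0.png')[165:295,295:415]
cv2.imwrite('pics/z.png',np.hstack([cv2.resize(t,(480,400),interpolation=2),cv2.resize(s[:,:],(320,400),interpolation=2)]))
q=read_state()['ee_rot'];print(q,Rot.from_quat(q).as_matrix().round(3))
E
```

```text
[ 9.80775145e-01 -1.95141268e-01 -6.40306867e-06 -2.13331421e-05] [[ 0.924 -0.383 -0.   ]
 [-0.383 -0.924  0.   ]
 [-0.    -0.    -1.   ]]
```

View pics/z.png

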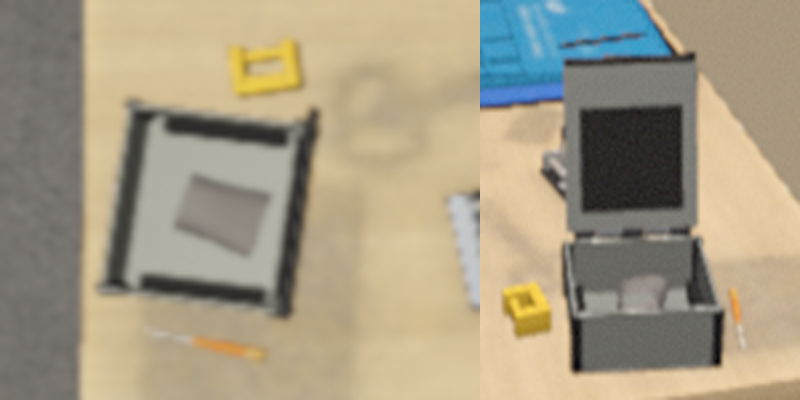

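```bash
cat > geo.py <<'E'
from h import *
np.set_printoptions(precision=1,suppress=True)
YAW=None
def frame(): pass
E
python3 - <<'E'
from h import *
np.set_printoptions(precision=2,suppress=True)
T=shot('top');S=shot('side')
def yaw(a,b): d=a-b; return np.arctan2(d[1],d[0])
P=lambda c,r:(170+r/4,160+c/4)
def seg(z,a,b):
    A,B=atz(T,P(*a),z),atz(T,P(*b),z); print(A,B,np.linalg.norm(A-B),'yaw',yaw(A,B),'mid',(A+B)/2)
seg(203,(315,112),(283,312)); seg(55,(132,103),(103,290)); seg(55,(310,120),(285,308))
Ps=lambda c,r:(165+r*130/400,295+(c-480)*120/320)
# side: front(+y) wall top edge corners
A,B=atz(S,Ps(570,310),55),atz(S,Ps(721,308),55);print('side',A,B,np.linalg.norm(A-B),yaw(A,B),(A+B)/2)
# bead ends triangulated (top far / near with side left / right)
for a,b in (((315,112),(565,62)),((283,312),(695,57))): print(tri([ray(T,P(*a)),ray(S,Ps(*b))]))
for q in('lid_edge','lid_hinge','case'):
    rs=[]
    for c,im in(('top',T),('side',S)):
        r=nets.pinpoint(c,q); rs.append(ray(im,r[0]['location']))
    print(q,*tri(rs))
E
```

```text
[550.65 102.85 203.  ] [430.39 122.47 203.  ] 121.85230395360857 yaw -0.16174675316847423 mid [490.52 112.66 203.  ]
[577.29 257.44  55.  ] [447.72 276.32  55.  ] 130.9339378712251 yaw -0.14470376267569118 mid [512.51 266.88  55.  ]
[562.37 133.17  55.  ] [432.34 150.84  55.  ] 131.23042395658018 yaw -0.13506725128007718 mid [497.35 142.    55.  ]
side [579.97 252.05  55.  ] [447.46 278.71  55.  ] 135.17022855644495 -0.19854024148931027 [513.72 265.38  55.  ]
(array([550.88, 102.79, 203.04]), [np.float64(0.2374548459216385), np.float64(0.23745484592148922)])
(array([429.22, 122.69, 203.69]), [np.float64(1.222371083906821), np.float64(1.2223710839067805)])
lid_edge [552.82 149.21 -17.91] [np.float64(52.663046337883074), np.float64(52.663046337883216)]
lid_hinge [488.12 165.52 -15.92] [np.float64(1.759445345450157), np.float64(1.7594453454502312)]
case [510.29 214.39   2.13] [np.float64(1.7745076061021023), np.float64(1.77450760610192)]
```

Request:
{"api": "apply_moves", "payload": {"rows": [{"hand":-0.9,"delta_pos":[10,9,-15],"yaw":0.1},{"hand":-0.9,"delta_pos":[38,34,-44],"yaw":0.2},{"hand":-0.9,"delta_pos":[66,59,-44],"yaw":0.3},{"hand":-0.9,"delta_pos":[94,84,-44],"yaw":0.4},{"hand":-0.9,"delta_pos":[122,109,-44],"yaw":0.5},{"hand":-0.9,"delta_pos":[150,134,-44],"yaw":0.6},{"hand":-0.9,"delta_pos":[178,159,-44],"yaw":0.7},{"hand":-0.9,"delta_pos":[206,184,-44],"yaw":0.8},{"hand":-0.9,"delta_pos":[234,209,-44],"yaw":0.9},{"hand":-0.9,"delta_pos":[262,233,-44],"yaw":1.0},{"hand":-0.9,"delta_pos":[290,258,-44],"yaw":1.1},{"hand":-0.9,"delta_pos":[315,280,-44],"yaw":1.178}]}}

```text
clock: 2.65
position: [423.4, 196.1, 300.7]
ee_rot: [-0.705, 0.709, -0.0, 0.0]
contact_force: [1.2, 0.0, -0.3]
gripper_width: 4.0
grasp_force: 0.0
```

Request:
{"api": "apply_moves", "payload": {"rows": [{"hand":-0.9,"delta_pos":[30,-15,0],"yaw":0},{"hand":-0.9,"delta_pos":[60,-30,0],"yaw":0},{"hand":-0.9,"delta_pos":[95,-45,0],"yaw":0},{"hand":-0.9,"delta_pos":[126,-61,0],"yaw":0},{"hand":-0.9,"delta_pos":[126,-61,15],"yaw":0},{"hand":-0.9,"delta_pos":[126,-61,40],"yaw":0},{"hand":-0.9,"delta_pos":[126,-61,70],"yaw":0},{"hand":-0.9,"delta_pos":[126,-61,90],"yaw":0},{"hand":-0.9,"delta_pos":[126,-61,90],"yaw":0}]}}

```text
clock: 3.4
position: [481.4, 71.0, 206.2]
ee_rot: [-0.707, 0.708, 0.002, -0.004]
contact_force: [-1.7, -0.7, -0.7]
gripper_width: 4.2
grasp_force: 0.0
```

```bash
cat > m.py <<'E'
import sys
from h import *
np.set_printoptions(precision=2,suppress=True)
# hinge/lid angle from bead pinpoints
O=np.array([505.5,210]);uy=np.array([.154,.988])
def look(fn):
    ims={c:shot(c) for c in('top','side')}
    rs=[]
    for c,im in ims.items():
        r=nets.pinpoint(c,'lid_edge')[:2]; print(c,[(round(k['score'],2),np.array(k['location'])) for k in r])
        if r: rs.append(ray(im,r[0]['location']))
    if len(rs)==2:
        x,e=tri(rs);y=(x[:2]-O)@uy;print('edge',x,'res',e,'cy',y,'theta',np.arctan2(x[2]-58.5,y+64))
    # side ray intersect with lid arc in plane cx=0
    for c,im in ims.items():
        r=nets.pinpoint(c,'lid_edge')
        if r:
            pts=[];th=np.linspace(-.05,1.85,381)
            y=-64+148*np.cos(th);P=np.c_[O+y[:,None]*uy,58.5+148*np.sin(th)]
            R=Rot.from_quat(im['rotation']);q=R.inv().apply(P-np.array(im['xyz']))
            rr=q[:,1]/q[:,2]*im['fy']+im['cy'];cc=q[:,0]/q[:,2]*im['fx']+im['cx']
            d=abs(rr-r[0]['location'][0]) if c=='side' else abs(cc-r[0]['location'][1])
            print(c,'theta~',th[d.argmin()])
    if fn:
        t=ims['top']['pixels'][150:270,160:300,::-1];s=ims['side']['pixels'][150:290,280:430,::-1]
        cv2.imwrite('pics/'+fn,np.hstack([cv2.resize(t,(400,400),interpolation=2),cv2.resize(s,(400,400),interpolation=2)]))
    s=read_state();p=np.array(s['position']);print('t',s['clock'],'pos',p,'cx,cy',(p[:2]-O)@[uy[1],-uy[0]],(p[:2]-O)@uy,'F',np.array(s['contact_force']),'w',s['gripper_width'])
look(sys.argv[1] if len(sys.argv)>1 else None)
E
python3 m.py a.png
```

```text
top []
side [(0.71, array([182.7, 350.6]))]
side theta~ 1.85
t 3.7 pos [484.98  72.64 212.07] cx,cy 0.8800084774437522 -138.87295717194868 F [ 0.68  0.09 -0.04] w 4.10219157555613
```

View pics/a.png

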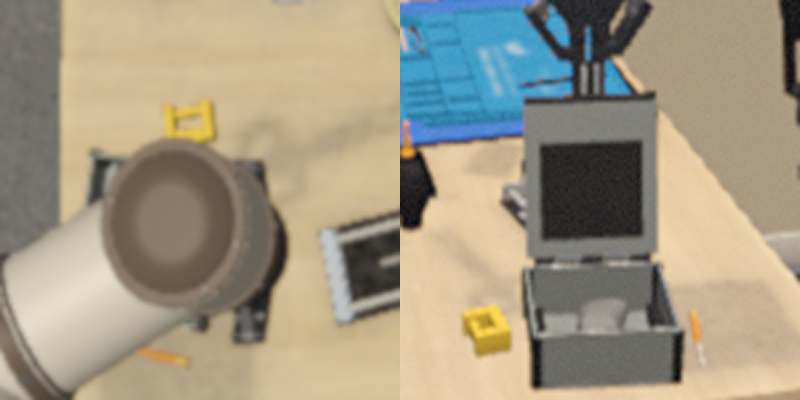

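Request:
{"api": "apply_moves", "payload": {"rows": [{"hand":-0.9,"delta_pos":[-4,-0.6,0],"yaw":0},{"hand":-0.9,"delta_pos":[-10,-1.6,0],"yaw":0},{"hand":-0.9,"delta_pos":[-17,-2.6,0],"yaw":0},{"hand":-0.9,"delta_pos":[-24,-3.7,0],"yaw":0},{"hand":-0.9,"delta_pos":[-31,-4.8,0],"yaw":0},{"hand":-0.9,"delta_pos":[-38,-5.9,0],"yaw":0},{"hand":-0.9,"delta_pos":[-45,-7,0],"yaw":0},{"hand":-0.9,"delta_pos":[-51,-8,0],"yaw":0},{"hand":-0.9,"delta_pos":[-57,-8.9,0],"yaw":0},{"hand":-0.9,"delta_pos":[-62,-9.6,0],"yaw":0},{"hand":-0.9,"delta_pos":[-65,-10,0],"yaw":0},{"hand":-0.9,"delta_pos":[-66,-10.3,0],"yaw":0}]}}

```text
clock: 4.7
position: [494.4, 138.7, 210.2]
ee_rot: [0.707, -0.707, -0.0, -0.0]
contact_force: [0.1, -0.5, -0.9]
gripper_width: 4.4
grasp_force: 0.0
```

```bash
python3 m.py b.png
```

```text
top [(0.8, array([220.3, 216.2]))]
side [(0.7, array([186.5, 352. ]))]
edge [497.84 154.66 214.01] res [np.float64(0.8489778135381651), np.float64(0.8489778135382292)] cy -55.852299226542705 theta 1.5184510924249317
top theta~ 1.505
side theta~ 1.655
t 5.0 pos [494.28 137.91 210.31] cx,cy 0.02084938021681282 -72.95055356995499 F [-0.49  0.51  0.35] w 4.2802055477973004
```

View pics/b.png

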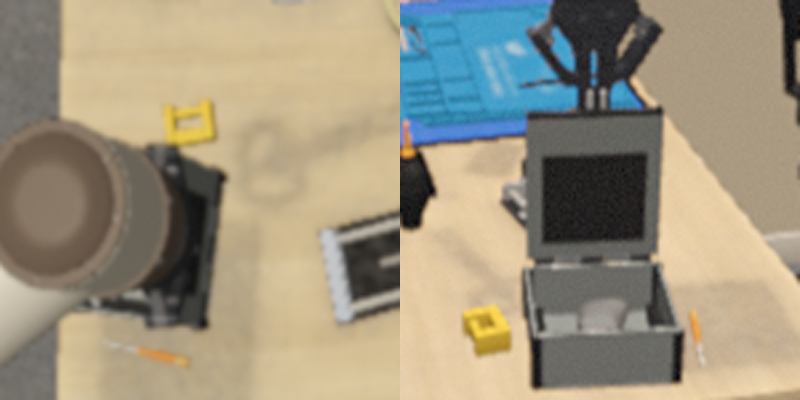

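Request:
{"api": "apply_moves", "payload": {"rows": [{"hand":-0.9,"delta_pos":[-5,-0.8,0],"yaw":0},{"hand":-0.9,"delta_pos":[-10,-1.5,0],"yaw":0},{"hand":-0.9,"delta_pos":[-14,-2.2,0],"yaw":0},{"hand":-0.9,"delta_pos":[-12,-1.9,-20],"yaw":0},{"hand":-0.9,"delta_pos":[-12,-1.9,-45],"yaw":0},{"hand":-0.9,"delta_pos":[-15,-2.3,-50],"yaw":0},{"hand":-0.9,"delta_pos":[-44,-7,-50],"yaw":0},{"hand":-0.9,"delta_pos":[-79,-12.3,-50],"yaw":0},{"hand":-0.9,"delta_pos":[-103,-16,-50],"yaw":0},{"hand":-0.9,"delta_pos":[-105,-16.3,-40],"yaw":0},{"hand":-0.9,"delta_pos":[-105,-16.3,-10],"yaw":0},{"hand":-0.9,"delta_pos":[-105,-16.3,20],"yaw":0}]}}

```text
clock: 6.0
position: [511.1, 244.5, 190.2]
ee_rot: [0.708, -0.707, 0.0, -0.002]
contact_force: [-0.5, -0.7, 0.0]
gripper_width: 4.2
grasp_force: 0.0
```

```bash
python3 - <<'E'
from h import *
im=shot('side');print(nets.pinpoint('side','lid_edge')[:2]);s=read_state();print(s['clock'],s['position'],s['contact_force'])
cv2.imwrite('pics/c.png',cv2.resize(im['pixels'][130:290,260:430,::-1],(510,480),interpolation=2))
E
```

```text
[{'location': [197.7, 353.4], 'score': 0.66}]
6.1 [507.6129539  241.46021691 184.91548104] [-0.64929076 -0.96701459 -0.13088265]
```

View pics/c.png

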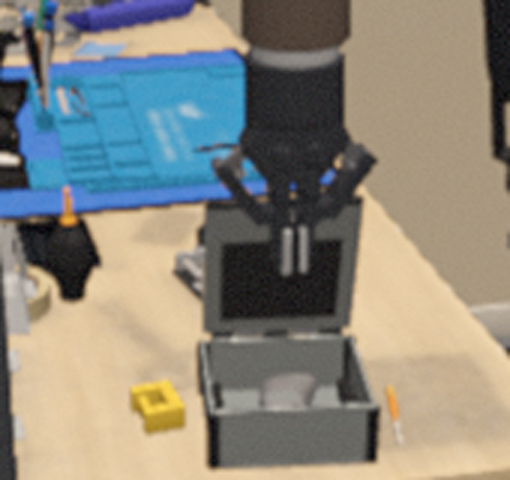

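Request:
{"api": "apply_moves", "payload": {"rows": [{"hand":-0.9,"delta_pos":[0,0,0],"yaw":0},{"hand":-0.9,"delta_pos":[0,0,0],"yaw":0},{"hand":-0.9,"delta_pos":[0,0,0],"yaw":0},{"hand":-0.9,"delta_pos":[0,0,0],"yaw":0},{"hand":-0.9,"delta_pos":[0,0,0],"yaw":0},{"hand":-0.9,"delta_pos":[0,0,0],"yaw":0},{"hand":-0.9,"delta_pos":[0,0,0],"yaw":0},{"hand":-0.9,"delta_pos":[0,0,0],"yaw":0},{"hand":-0.9,"delta_pos":[0,0,0],"yaw":0},{"hand":-0.9,"delta_pos":[0,0,0],"yaw":0},{"hand":-0.9,"delta_pos":[0,0,0],"yaw":0},{"hand":-0.9,"delta_pos":[0,0,0],"yaw":0}]}}

```text
clock: 7.1
position: [510.7, 243.3, 190.3]
ee_rot: [0.707, -0.707, 0.0, -0.0]
contact_force: [0.7, 0.2, -0.1]
gripper_width: 4.1
grasp_force: 0.3
```

```bash
python3 m.py d.png
```

```text
top [(0.92, array([217.1, 188.9])), (0.56, array([227.9, 229.1]))]
side [(0.66, array([209.9, 357.6]))]
edge [506.54 229.68 184.14] res [np.float64(1.9392780906877163), np.float64(1.9392780906876497)] cy 19.598976480536948 theta 0.9836785749997788
top theta~ 0.96
side theta~ 0.9949999999999999
t 7.4 pos [510.68 243.21 190.35] cx,cy -0.0005343254683571885 33.612611681645014 F [-0.3   0.58  1.25] w 4.813560494374887
```

View pics/d.png

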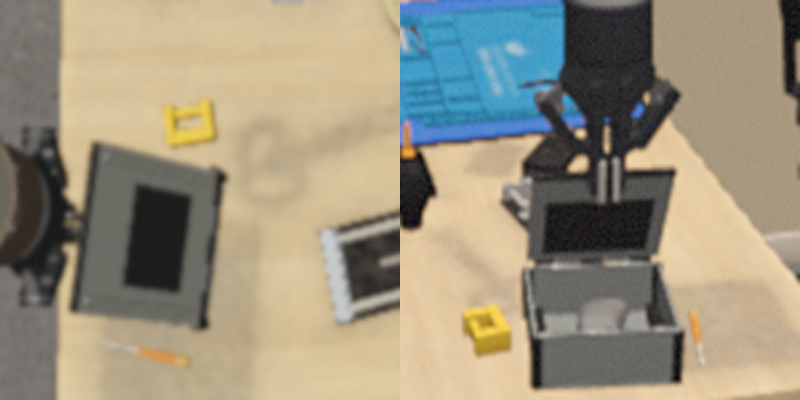

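Request:
{"api": "apply_moves", "payload": {"rows": [{"hand":-0.9,"delta_pos":[0,0,0],"yaw":0},{"hand":-0.9,"delta_pos":[0,0,0],"yaw":0},{"hand":-0.9,"delta_pos":[0,0,0],"yaw":0},{"hand":-0.9,"delta_pos":[0,0,0],"yaw":0},{"hand":-0.9,"delta_pos":[0,0,0],"yaw":0},{"hand":-0.9,"delta_pos":[0,0,0],"yaw":0},{"hand":-0.9,"delta_pos":[0,0,0],"yaw":0},{"hand":-0.9,"delta_pos":[0,0,0],"yaw":0},{"hand":-0.9,"delta_pos":[0,0,0],"yaw":0},{"hand":-0.9,"delta_pos":[0,0,0],"yaw":0},{"hand":-0.9,"delta_pos":[0,0,0],"yaw":0},{"hand":-0.9,"delta_pos":[0,0,0],"yaw":0}]}}

```text
clock: 8.4
position: [510.6, 243.1, 190.3]
ee_rot: [0.707, -0.707, 0.0, -0.0]
contact_force: [0.4, -0.2, 0.3]
gripper_width: 4.3
grasp_force: 0.4
```

```bash
python3 m.py; python3 - <<'E'
from h import *
# averaged force and camera-based angle
F=[];L=[]
for i in range(8):
    shot('side');L.append(nets.pinpoint('side','lid_edge')[0]['location']);F.append(read_state()['contact_force'])
print(np.mean(F,0),np.std(F,0),np.mean(L,0),np.std(L,0))
E
```

```text
top [(0.86, array([216.2, 190.2])), (0.26, array([259.4, 445.2]))]
side [(0.87, array([207.5, 356.5]))]
edge [508.21 225.2  188.57] res [np.float64(2.08584140667371), np.float64(2.085841406673757)] cy 15.437036625811098 theta 1.0225366909673614
top theta~ 0.9949999999999999
side theta~ 1.045
t 8.7 pos [510.65 243.13 190.33] cx,cy -0.009918694768599856 33.529401103357166 F [0.41 1.68 0.87] w 4.434088183427813
[0.11801829 0.87730259 0.24476712] [0.44890611 0.4379207  0.79869614] [209.     356.2625] [1.12915898 1.30569665]
```

Request:
{"api": "apply_moves", "payload": {"rows": [{"hand":-0.9,"delta_pos":[-1,-0.2,2],"yaw":0},{"hand":-0.9,"delta_pos":[-3,-0.5,5],"yaw":0},{"hand":-0.9,"delta_pos":[-5,-0.8,8],"yaw":0},{"hand":-0.9,"delta_pos":[-7,-1.1,10.5],"yaw":0},{"hand":-0.9,"delta_pos":[-9,-1.4,13],"yaw":0},{"hand":-0.9,"delta_pos":[-11,-1.7,15],"yaw":0},{"hand":-0.9,"delta_pos":[-13,-2,17],"yaw":0},{"hand":-0.9,"delta_pos":[-15,-2.3,19],"yaw":0},{"hand":-0.9,"delta_pos":[-17,-2.7,21],"yaw":0},{"hand":-0.9,"delta_pos":[-19,-3,23],"yaw":0},{"hand":-0.9,"delta_pos":[-21,-3.3,25],"yaw":0},{"hand":-0.9,"delta_pos":[-22.8,-3.6,26],"yaw":0}]}}

```text
clock: 10.5
position: [514.1, 266.0, 163.9]
ee_rot: [0.707, -0.707, -0.0, 0.0]
contact_force: [0.5, 0.5, -0.5]
gripper_width: 4.4
grasp_force: 0.2
```

Request:
{"api": "apply_moves", "payload": {"rows": [{"hand":-0.9,"delta_pos":[-1.5,-0.2,1.5],"yaw":0},{"hand":-0.9,"delta_pos":[-3,-0.5,3.2],"yaw":0},{"hand":-0.9,"delta_pos":[-4.6,-0.7,5],"yaw":0},{"hand":-0.9,"delta_pos":[-6.2,-1,6.9],"yaw":0},{"hand":-0.9,"delta_pos":[-7.8,-1.2,8.8],"yaw":0},{"hand":-0.9,"delta_pos":[-9.5,-1.5,10.6],"yaw":0},{"hand":-0.9,"delta_pos":[-11.2,-1.7,12.6],"yaw":0},{"hand":-0.9,"delta_pos":[-12.8,-2,14.6],"yaw":0},{"hand":-0.9,"delta_pos":[-14.4,-2.2,16.6],"yaw":0},{"hand":-0.9,"delta_pos":[-16,-2.5,18.8],"yaw":0},{"hand":-0.9,"delta_pos":[-17.6,-2.7,21],"yaw":0},{"hand":-0.9,"delta_pos":[-18.9,-2.9,22.6],"yaw":0}]}}

```text
clock: 11.5
position: [517.1, 285.0, 141.4]
ee_rot: [0.707, -0.707, -0.0, 0.0]
contact_force: [1.1, -0.1, -0.1]
gripper_width: 4.1
grasp_force: 0.2
```

```bash
cat > n.py <<'E'
from m import *
E
sed -i 's/^look(sys/if __name__=="__main__": look(sys/' m.py
cat > n.py <<'E'
from m import *
import sys
n=int(sys.argv[1]) if len(sys.argv)>1 else 6
L=[];T=[];F=[]
for i in range(n):
    for c,A in(('side',L),('top',T)):
        if c=='top' and i%2: continue
        im=shot(c);r=nets.pinpoint(c,'lid_edge')
        if r and r[0]['score']>.4: A.append(r[0]['location'])
        if c=='top': it=im
        else: is_=im
        F.append(read_state()['contact_force'])
F=np.array(F)
th=np.linspace(-.05,1.3,1351);y=-64+148*np.cos(th);P=np.c_[O+y[:,None]*uy,58.5+148*np.sin(th)]
for c,im,A in(('side',is_,L),('top',it,T)):
    if not A: continue
    A=np.median(A,0);q=Rot.from_quat(im['rotation']).inv().apply(P-np.array(im['xyz']))
    rr=q[:,1]/q[:,2]*im['fy']+im['cy'];cc=q[:,0]/q[:,2]*im['fx']+im['cx']
    print(c,A,'th',th[(abs(rr-A[0]) if c=='side' else abs(cc-A[1])).argmin()])
s=read_state();p=np.array(s['position'])
f=F.mean(0);print('t',s['clock'],'cx,cy,z',(p[:2]-O)@[uy[1],-uy[0]],(p[:2]-O)@uy,p[2],'Fy',f[:2]@uy,'Fz',f[2],'sd',F.std(0))
E
python3 n.py
```

```text
side [233.75 357.25] th 0.592
top [216.7 179.8] th 0.647
t 12.4 cx,cy,z -0.023273174995095403 75.77279105106136 141.73491184476603 Fy 0.6152526788384001 Fz -0.6068460655703548 sd [0.51 0.59 0.44]
```

Request:
{"api": "apply_moves", "payload": {"rows": [{"hand":-0.9,"delta_pos":[-0.8,-0.1,1.5],"yaw":0},{"hand":-0.9,"delta_pos":[-2,-0.3,3.5],"yaw":0},{"hand":-0.9,"delta_pos":[-3.3,-0.5,5.7],"yaw":0},{"hand":-0.9,"delta_pos":[-4.6,-0.7,7.9],"yaw":0},{"hand":-0.9,"delta_pos":[-5.9,-0.9,10.2],"yaw":0},{"hand":-0.9,"delta_pos":[-7.1,-1.1,12.4],"yaw":0},{"hand":-0.9,"delta_pos":[-8.4,-1.3,14.8],"yaw":0},{"hand":-0.9,"delta_pos":[-9.5,-1.5,17.1],"yaw":0},{"hand":-0.9,"delta_pos":[-10.7,-1.7,19.5],"yaw":0},{"hand":-0.9,"delta_pos":[-11.8,-1.8,21.9],"yaw":0},{"hand":-0.9,"delta_pos":[-12.9,-2,24.4],"yaw":0},{"hand":-0.9,"delta_pos":[-13.7,-2.1,26],"yaw":0}]}}

```text
clock: 13.4
position: [519.2, 298.6, 115.3]
ee_rot: [-0.707, 0.707, 0.0, -0.0]
contact_force: [0.2, 0.2, 0.1]
gripper_width: 4.2
grasp_force: 0.3
```

```bash
python3 n.py 8
```

```text
side [247.4 358.5] th 0.379
top [216.05 176.75] th 0.371
t 14.6 cx,cy,z -0.05778445220545336 89.61938816537274 115.70423727578584 Fy 0.9888161963124167 Fz -0.38069834242866735 sd [0.48 0.51 0.47]
```

Request:
{"api": "apply_moves", "payload": {"rows": [{"hand":-0.9,"delta_pos":[-0.5,-0.1,1.2],"yaw":0},{"hand":-0.9,"delta_pos":[-1.1,-0.2,3],"yaw":0},{"hand":-0.9,"delta_pos":[-1.8,-0.3,4.8],"yaw":0},{"hand":-0.9,"delta_pos":[-2.5,-0.4,6.6],"yaw":0},{"hand":-0.9,"delta_pos":[-3.1,-0.5,8.5],"yaw":0},{"hand":-0.9,"delta_pos":[-3.7,-0.6,10.4],"yaw":0},{"hand":-0.9,"delta_pos":[-4.3,-0.7,12.3],"yaw":0},{"hand":-0.9,"delta_pos":[-4.9,-0.8,14.2],"yaw":0},{"hand":-0.9,"delta_pos":[-5.4,-0.9,16.1],"yaw":0},{"hand":-0.9,"delta_pos":[-5.9,-0.9,18],"yaw":0},{"hand":-0.9,"delta_pos":[-6.4,-1,19.8],"yaw":0},{"hand":-0.9,"delta_pos":[-6.7,-1,21],"yaw":0}]}}

```text
clock: 15.6
position: [520.2, 305.3, 94.4]
ee_rot: [0.707, -0.707, -0.0, 0.0]
contact_force: [-0.1, 1.3, 0.1]
gripper_width: 4.1
grasp_force: 0.4
```

```bash
python3 n.py 8
```

```text
side [260.15 358.95] th 0.174
top [217.35 178.55] th 0.575
t 16.8 cx,cy,z -0.0992563350833251 96.35601475650289 94.71020645018328 Fy 1.1169670080732863 Fz -0.6834735696019217 sd [0.39 0.79 0.56]
```

```bash
python3 n.py 6; python3 - <<'E'
from h import *
im=shot('side')['pixels'][190:290,295:415,::-1]; cv2.imwrite('pics/e.png',cv2.resize(im,(720,600),interpolation=2))
E
```

```text
side [259.1 359.7] th 0.192
top [217.5 178.3] th 0.085
t 17.7 cx,cy,z -0.10411240147489487 96.37402332438604 94.72566621824207 Fy 0.9683998828372458 Fz -0.6328310196364144 sd [0.56 0.35 0.52]
```

View pics/e.png

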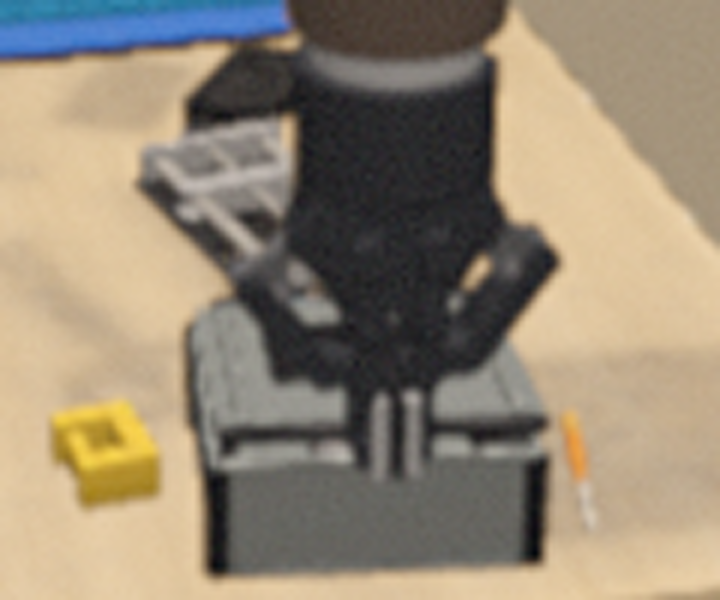

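Request:
{"api": "apply_moves", "payload": {"rows": [{"hand":-0.9,"delta_pos":[0,0,0.4],"yaw":0},{"hand":-0.9,"delta_pos":[0,0,1],"yaw":0},{"hand":-0.9,"delta_pos":[-0.1,0,1.7],"yaw":0},{"hand":-0.9,"delta_pos":[-0.1,0,2.4],"yaw":0},{"hand":-0.9,"delta_pos":[-0.2,0,3.1],"yaw":0},{"hand":-0.9,"delta_pos":[-0.2,0,3.8],"yaw":0},{"hand":-0.9,"delta_pos":[-0.3,0,4.6],"yaw":0},{"hand":-0.9,"delta_pos":[-0.3,0,5.4],"yaw":0},{"hand":-0.9,"delta_pos":[-0.4,-0.1,6.2],"yaw":0},{"hand":-0.9,"delta_pos":[-0.4,-0.1,7],"yaw":0},{"hand":-0.9,"delta_pos":[-0.5,-0.1,7.7],"yaw":0},{"hand":-0.9,"delta_pos":[-0.5,-0.1,8],"yaw":0}]}}

```text
clock: 18.75
position: [520.4, 305.9, 86.6]
ee_rot: [0.707, -0.707, -0.0, -0.0]
contact_force: [-0.1, 2.4, -0.6]
gripper_width: 4.3
grasp_force: 1.4
```

```bash
python3 n.py 8
```

```text
side [262.05 359.3 ] th 0.14300000000000002
top [216.9  180.55] th 0.6839999999999999
t 19.95 cx,cy,z -0.052088490309021296 96.99187271237135 86.74942214030067 Fy 3.449273534877274 Fz -0.49390090294337424 sd [0.51 0.62 0.54]
```

Request:
{"api": "apply_moves", "payload": {"rows": [{"hand":-0.9,"delta_pos":[-0.2,0,0.4],"yaw":0},{"hand":-0.9,"delta_pos":[-0.3,0,1],"yaw":0},{"hand":-0.9,"delta_pos":[-0.4,0,1.7],"yaw":0},{"hand":-0.9,"delta_pos":[-0.5,0,2.4],"yaw":0},{"hand":-0.9,"delta_pos":[-0.6,-0.1,3.1],"yaw":0},{"hand":-0.9,"delta_pos":[-0.7,-0.1,3.8],"yaw":0},{"hand":-0.9,"delta_pos":[-0.8,-0.1,4.6],"yaw":0},{"hand":-0.9,"delta_pos":[-0.8,-0.1,5.4],"yaw":0},{"hand":-0.9,"delta_pos":[-0.9,-0.1,6.2],"yaw":0},{"hand":-0.9,"delta_pos":[-0.9,-0.1,7],"yaw":0},{"hand":-0.9,"delta_pos":[-1,-0.1,7.7],"yaw":0},{"hand":-0.9,"delta_pos":[-1,-0.1,8],"yaw":0}]}}

```text
clock: 20.95
position: [520.4, 306.5, 78.5]
ee_rot: [-0.707, 0.707, -0.0, -0.0]
contact_force: [1.2, 1.7, -0.4]
gripper_width: 4.4
grasp_force: 1.0
```

```bash
python3 n.py 8
```

```text
side [266.  357.4] th 0.075
top [215.6 180.7] th 0.691
t 22.15 cx,cy,z -0.18626018197694805 97.7666805154792 78.66534273762271 Fy 1.556286580657194 Fz -0.9227080263129075 sd [0.49 0.51 0.53]
```

Request:
{"api": "apply_moves", "payload": {"rows": [{"hand":-0.9,"delta_pos":[0.1,0,0.2],"yaw":0},{"hand":-0.9,"delta_pos":[0.1,0,0.8],"yaw":0},{"hand":-0.9,"delta_pos":[0.1,0,1.6],"yaw":0},{"hand":-0.9,"delta_pos":[0,0,2.4],"yaw":0},{"hand":-0.9,"delta_pos":[0,0,3.2],"yaw":0},{"hand":-0.9,"delta_pos":[-0.1,0,4],"yaw":0},{"hand":-0.9,"delta_pos":[-0.1,0,4.8],"yaw":0},{"hand":-0.9,"delta_pos":[-0.2,0,5.6],"yaw":0},{"hand":-0.9,"delta_pos":[-0.2,0,6.4],"yaw":0},{"hand":-0.9,"delta_pos":[-0.2,0,7.2],"yaw":0},{"hand":-0.9,"delta_pos":[-0.2,0,7.8],"yaw":0},{"hand":-0.9,"delta_pos":[-0.2,0,8],"yaw":0}]}}

```text
clock: 23.15
position: [520.4, 306.9, 70.6]
ee_rot: [-0.707, 0.707, -0.0, -0.0]
contact_force: [-0.1, 1.0, 0.4]
gripper_width: 4.1
grasp_force: 0.2
```

```bash
python3 n.py 8
```

```text
side [268.05 358.65] th 0.03899999999999999
top [216.35 180.1 ] th -0.028000000000000004
t 24.35 cx,cy,z -0.17560146563529422 98.04656930701373 70.68028667822954 Fy 0.24731566468720223 Fz 0.13360234347947003 sd [0.41 0.57 0.3 ]
```

```bash
python3 - <<'E'
from h import *
im=shot('side')['pixels'][190:290,295:415,::-1]; cv2.imwrite('pics/f.png',cv2.resize(im,(720,600),interpolation=2))
E
```

```text
(no output)
```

View pics/f.png

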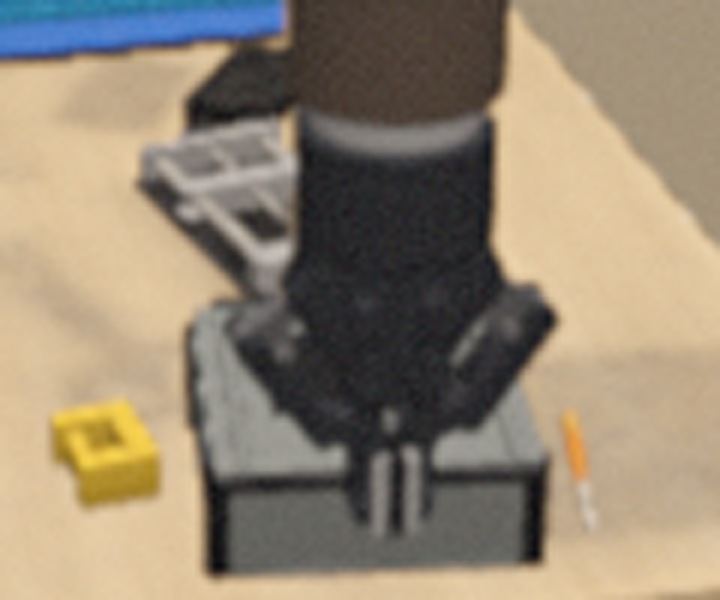

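Request:
{"api": "apply_moves", "payload": {"rows": [{"hand":-0.9,"delta_pos":[0,0,0.6],"yaw":0},{"hand":-0.9,"delta_pos":[0,0,1.2],"yaw":0},{"hand":-0.9,"delta_pos":[0,0,1.8],"yaw":0},{"hand":-0.9,"delta_pos":[0,0,2.4],"yaw":0},{"hand":-0.9,"delta_pos":[0,0,3],"yaw":0},{"hand":-0.9,"delta_pos":[-1,-0.2,3],"yaw":0},{"hand":-0.9,"delta_pos":[-4,-0.6,3],"yaw":0},{"hand":-0.9,"delta_pos":[-12,-2,3],"yaw":0},{"hand":-0.9,"delta_pos":[-24,-4,3],"yaw":0},{"hand":-0.9,"delta_pos":[-38,-6,3],"yaw":0},{"hand":-0.9,"delta_pos":[-50,-8,3],"yaw":0},{"hand":-0.9,"delta_pos":[-55,-9,3],"yaw":0}]}}

```text
clock: 25.4
position: [530.0, 364.8, 67.7]
ee_rot: [0.708, -0.706, 0.0, -0.001]
contact_force: [0.3, -0.7, -0.3]
gripper_width: 4.1
grasp_force: 0.0
```

Request:
{"api": "apply_moves", "payload": {"rows": [{"hand":-0.9,"delta_pos":[-5,0,-10],"yaw":0},{"hand":-0.9,"delta_pos":[-15,0,-35],"yaw":0},{"hand":-0.9,"delta_pos":[-30,0,-65],"yaw":0},{"hand":-0.9,"delta_pos":[-40,0,-95],"yaw":0},{"hand":-0.9,"delta_pos":[-50,0,-120],"yaw":0},{"hand":-0.9,"delta_pos":[-50,0,-130],"yaw":0},{"hand":-0.9,"delta_pos":[-50,0,-130],"yaw":0},{"hand":-0.9,"delta_pos":[-50,0,-130],"yaw":0}]}}

```text
clock: 26.07
position: [528.9, 411.5, 197.4]
ee_rot: [-0.707, 0.707, 0.0, -0.0]
contact_force: [0.9, -0.4, -1.6]
gripper_width: 4.0
grasp_force: 0.0
```

```bash
python3 n.py 4; python3 - <<'E'
from h import *
t=shot('top')['pixels'][150:270,160:300,::-1];s=shot('side')['pixels'][150:290,280:430,::-1]
cv2.imwrite('pics/g.png',np.hstack([cv2.resize(t,(400,400),interpolation=2),cv2.resize(s,(400,400),interpolation=2)]))
E
```

```text
side [268.2 356.8] th 0.036000000000000004
top [215.55 180.2 ] th -0.033
t 26.6667 cx,cy,z -7.4283508216593255 203.15267893106164 197.54303484541998 Fy 0.08417081879906253 Fz -0.1928741759763446 sd [0.31 0.31 0.36]
```

View pics/g.png

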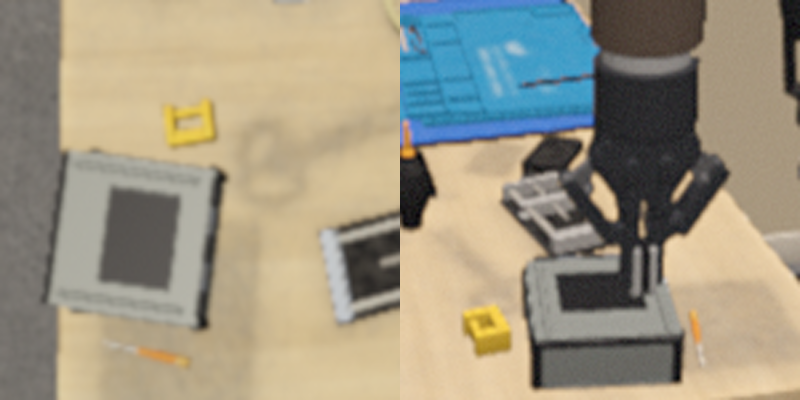

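The lid lies shut, the robot is clear, and the other things look undisturbed.

```bash
python3 -c "
from bench import workorder
print(workorder.job_done())"
```

```text
the job is handed in; nothing more can be done
None
```

I tipped the lid past upright, caught it on the finger at about 1.0 rad and held it there for over a second, then lowered it in steps until it was shut. I handed the job in with the robot clear at about 27 s. The peak push on the lid I measured was about 3.4 N, and the desk things in the last picture had not moved. I did not record the lid's speed over the last few millimetres, so a soft close there is inferred from the finger having carried it down to about 0.08 rad.

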